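# Find the tin with the hook's screws by heft

## Task

One of the three identical closed tins holds the screws for the fallen brass hook, and only its weight tells which. Heft the tins one at a time in the order left, middle, right as the robot sees them, lifting each at least 6 cm and setting it gently back upright on the dresser top, then take the heaviest and finish while still holding it up, upright and steady, over the middle of the round tray and at least 12 cm above it. Leave the two lighter tins standing on the dresser top, and do not disturb the other small things.

Things in the scene. Friction and masses are not known exactly. Their poses are not given: they have to be found in the camera images.
- tin_left_mid (a point): closed square metal tin, 52 x 52 mm, 55 mm tall, just like the other two, upright on the dresser top; the leftmost (largest y), seen from the robot. Point: its centre, 27.5 mm above its underside; z up through the lid, x and y square to its sides. Full tins weigh 0.1 to 0.5 kg; the heaviest (any of the three) outweighs each other one by 0.18 kg or more. Contents can shift 4 mm inside
- tin_middle_mid (a point): closed square metal tin, 52 x 52 mm, 55 mm tall, just like the other two, upright on the dresser top; the middle one, seen from the robot. Point: its centre, 27.5 mm above its underside; z up through the lid, x and y square to its sides. Full tins weigh 0.1 to 0.5 kg; the heaviest (any of the three) outweighs each other one by 0.18 kg or more. Contents can shift 4 mm inside
- tin_right_mid (a point): closed square metal tin, 52 x 52 mm, 55 mm tall, just like the other two, upright on the dresser top; the rightmost (smallest y), seen from the robot. Point: its centre, 27.5 mm above its underside; z up through the lid, x and y square to its sides. Full tins weigh 0.1 to 0.5 kg; the heaviest (any of the three) outweighs each other one by 0.18 kg or more. Contents can shift 4 mm inside
- tray_mid (a point): round pale resin tray with a rattan edge, 276 mm across, fixed on the dresser top to the right of the tins; this point is the middle of its floor, 8 mm above the dresser top; the edge stands 19 mm above the dresser top, and the small things on it reach at most 55 mm above the dresser top
- hook: fallen brass hook lying on its 22 x 56 mm back plate on the tray, 34 mm tall; leave alone. Origin under its back plate
- ring_dish: white porcelain ring dish, 84 mm across, 16 mm tall, on the tray; leave alone. Origin under its centre
- lidded_box: tiny round ceramic lidded box, 52 mm across, 44 mm tall, on the tray; leave alone. Origin under its centre
- bowl: grey silicone hair-tie bowl, 84 mm across, 34 mm tall, on the dresser top beyond the tins; leave alone. Origin under its centre
Things that resemble listed ones, but are neither listed nor needed, are in the scene too. Leave any red look-alike of the part that bears tin_left_mid alone.

How it is judged:
On the way, in this order (a step that is already met when the one before it is completed fails the run):
1. the left tin is lifted clear by the gripper (4 cm or more) while the other two stand on the dresser top (height (world z) of tin_left_mid above 0.0675 m and contact force between tin_left and the fingers above 0.5 N and contact force between tin_left and table below 0.02 N and height (world z) of each of tin_middle_mid, tin_right_mid below 0.04 m), for 0.2 s.
2. the middle tin is lifted clear by the gripper (4 cm or more) while the other two stand on the dresser top (height (world z) of tin_middle_mid above 0.0675 m and contact force between tin_middle and the fingers above 0.5 N and contact force between tin_middle and table below 0.02 N and height (world z) of each of tin_left_mid, tin_right_mid below 0.04 m), for 0.2 s.
3. the right tin is lifted clear by the gripper (4 cm or more) while the other two stand on the dresser top (height (world z) of tin_right_mid above 0.0675 m and contact force between tin_right and the fingers above 0.5 N and contact force between tin_right and table below 0.02 N and height (world z) of each of tin_left_mid, tin_middle_mid below 0.04 m), for 0.2 s.
At the end, for the whole second after the job is handed in: The heaviest tin is gripped and held still, its underside at least 9 cm above the dresser top, within 7 cm (horizontally) of the tray's middle and within 0.25 rad of upright; the two lighter tins stand upright (within 0.1 rad), at rest and released on the dresser top (((height (world z) of tin_left_mid above 0.1175 m and horizontal distance between tin_left_mid and tray_mid below 0.07 m and angle between tin_left_mid's own z axis and vertical below 0.25 rad and contact force between tin_left and the fingers above 0.5 N and linear speed of tin_left below 0.05 m/s and contact force between tin_middle and table between 0.5 and 2.7 N and contact force between each of tin_middle, tin_right and the fingers below 0.05 N and angle between each of tin_middle_mid, tin_right_mid's own z axis and vertical below 0.1 rad and height (world z) of each of tin_middle_mid, tin_right_mid below 0.033 m and linear speed of each of tin_middle, tin_right below 0.02 m/s and contact force between each of tin_middle, tin_right and tin_left below 0.05 N and contact force between tin_right and table between 0.5 and 2.7 N) or (height (world z) of tin_middle_mid above 0.1175 m and horizontal distance between tin_middle_mid and tray_mid below 0.07 m and angle between tin_middle_mid's own z axis and vertical below 0.25 rad and contact force between tin_middle and the fingers above 0.5 N and linear speed of tin_middle below 0.05 m/s and contact force between tin_left and table between 0.5 and 2.7 N and contact force between each of tin_left, tin_right and the fingers below 0.05 N and angle between each of tin_left_mid, tin_right_mid's own z axis and vertical below 0.1 rad and height (world z) of each of tin_left_mid, tin_right_mid below 0.033 m and linear speed of each of tin_left, tin_right below 0.02 m/s and contact force between each of tin_left, tin_right and tin_middle below 0.05 N and contact force between tin_right and table between 0.5 and 2.7 N) or (height (world z) of tin_right_mid above 0.1175 m and horizontal distance between tin_right_mid and tray_mid below 0.07 m and angle between tin_right_mid's own z axis and vertical below 0.25 rad and contact force between tin_right and the fingers above 0.5 N and linear speed of tin_right below 0.05 m/s and contact force between tin_left and table between 0.5 and 2.7 N and contact force between each of tin_left, tin_middle and the fingers below 0.05 N and angle between each of tin_left_mid, tin_middle_mid's own z axis and vertical below 0.1 rad and height (world z) of each of tin_left_mid, tin_middle_mid below 0.033 m and linear speed of each of tin_left, tin_middle below 0.02 m/s and contact force between each of tin_left, tin_middle and tin_right below 0.05 N and contact force between tin_middle and table between 0.5 and 2.7 N))); the arm keeps its last pose, push and grip.
It fails at once if a tin is tipped over (more than 0.6 rad) (angle between any of tin_left_mid, tin_middle_mid, tin_right_mid's own z axis and vertical above 0.6 rad).
It fails at once if a tin is let fall (over 0.6 m/s, out of the gripper) ((linear speed of tin_left above 0.6 m/s and contact force between tin_left and the fingers below 0.02 N) or (linear speed of tin_middle above 0.6 m/s and contact force between tin_middle and the fingers below 0.02 N) or (linear speed of tin_right above 0.6 m/s and contact force between tin_right and the fingers below 0.02 N)).
It fails at once if the hook, ring dish, lidded box or hair-tie bowl is pushed more than 2.5 cm (distance of any of hook, ring_dish, lidded_box, bowl from where it was at the start of the episode above 0.025 m).
It also fails if it takes over 72 s, if anything falls off the work surface, if the arm or the gripper's body presses on something with over 40 N, if the wrist force passes 120 N, or if a joint passes its speed limit or range.

## Robot

A 6-joint arm with a two-finger parallel gripper is mounted at the origin on the work surface. World frame = base frame: x ahead of the robot, y to its left, z up, the work surface at z = 0. Lengths are in m, angles in rad, forces in N, time in s.
With the tool pointing down it reaches from about 0.375 to 0.9 m from the base axis. Payload 3.1 kg.
Tool frame: the origin (TCP) lies at the very end of the fingers, on their centre line; the grasp point (between the pads) lies 19 mm behind it (robot.hold_point_z is the z of the grasp point in the tool frame, in m); z points along the fingers, y is the direction in which the jaws open and shut (so a half turn about z gives the same grasp; the last joint's range is limited). The gripper opens to 87 mm and grips with 3 to 60 N. Pads are 19 mm wide; open, the fingers measure 117 mm over their backs; the gripper's body (75 mm by 190 mm) begins 51 mm behind the grasp point.
Start: joints at [1.054, 0.527, 1.433, -0, 1.181, -0.178], TCP at [0.207, 0.59, 0.223] pointing down, gripper open.
Joint ranges: [-3.08, 3.08], [-0.75, 2.2], [0.22, 2.44], [-1.43, 4.57], [0, 2.65], [-2.85, 2.85]. Speed limits (rad/s): [2.79, 2.79, 3.14, 3.14, 3.14, 3.14].

## Interface

Orientations are given as a unit quaternion [x, y, z, w].
In Python, from rig import robot, viewer, spotter gives the robot as it stands.
- The arm moves only by the shell command python3 -m crank 'ROWS' [FORCE]. ROWS is text: rows parted by semicolons, each of 7 numbers parted by spaces: the turn, a rotation vector about the tool's x, y, z in units of 5 degrees (1.0 is 5 degrees), then the shift along the tool's x, y, z in units of 40 mm (1.0 is 40 mm), then the gripper's target within -1 to 1 (shut at 1, half-way at 0, fully open at -1). A call has 1 to 5 rows; each row shifts and turns the pose as measured when the row begins, along the tool's axes as they then stand; what a row does not reach is not made up. A row lasts 1/8 s, in which the tool goes at most 62.5 mm and 10.7 degrees, less where a joint would pass 70% of its speed; a pose out of reach is approached as far as the arm can. A call is refused whole if a number of a shift passes 1 or a number of a turn 1, either way. A call with a gripper value outside its range is refused whole. The fingers move at their own pace and stop on an object; FORCE is the grip in N (left out, the last holds). Time passes only in rows, so rows that do not move let the fingers close. It gives the time, the measured TCP pose, the force and the opening at its end, in the units of the state.
- robot.get_obs(): the state, without advancing time (a new reading comes with each control period).
- viewer.camera(name): name is "side" or "top" or "wrist"; returns a dict with "img" (400x640x3 uint8, red, green, blue), "camera_matrix" (3x3 intrinsics, pixels), "xyz" and "attitude" of the camera in the world. Camera axes: x right, y down, z forward; pixel columns grow to the right and rows downward; lengths in m; the calibration is good to about 2 mm. A picture is of the moment at which its call begins. There is no depth.
- robot.hand_in(): hands the job in, once; it reports no verdict.
Trained networks look in a picture, given as the dict that the camera call returned (one of the last four; its "shot" number tells which), for a name from the list of things; names that differ only in an ending like _2 or _b are one class to them, and where a whole thing is asked for, a point or a joint stands for the part that bears it (a point fixed in the world has none). Each returns a list of dicts, best first, with "score" (0 to 1); they miss things now and then, are a little off and sometimes report something else, mostly with a low value. They report only what shows in the picture. A call takes as long as a camera call. They do not tell look-alikes from the thing itself.
- spotter.boxes_of(name, picture): "at" ([x, y, z] in m, in the coordinates of the camera as it stood for that picture, good to about 4 mm: the middle of the surface that is visible of it).
The state is a dict: "time": time; "q": joint angles; "joint_velocities": joint speeds; "joint_torque": joint torques, N m; "position": TCP position; "tool_rot": TCP orientation; "ft_force": force on the tool from outside, world axes, zero at the start; "moment": the same for the moment, N m; "grip_width": finger opening in m.
Only numpy, scipy, OpenCV 4.12 (cv2) and the standard library are available. Lean on these libraries where they do the work, as an engineer would, in place of code of your own. Each camera call takes 0.05 s, during which the arm holds its last target.

## Working session

There is one attempt and no reset: what is moved stays moved. The work goes in short steps, Python scripts to look and compute and a shell command to move; the robot and the scene stay as the last step left them, time stands still between calls to the robot, and variables do not carry over. Pictures are saved under pics/ and viewed, and the job is handed in when it is done.

```bash
ls; mkdir -p pics; cat > h.py <<'E'
import numpy as np, cv2
from scipy.spatial.transform import Rotation as R
from rig import robot, viewer, spotter
def shot(n,f=None):
    p=viewer.camera(n)
    if f: cv2.imwrite('pics/'+f,cv2.cvtColor(np.asarray(p['img']),cv2.COLOR_RGB2BGR))
    return p
def rot(p):
    a=np.array(p['attitude'],float)
    return a if a.shape==(3,3) else R.from_quat(a).as_matrix()
def w(p,c): return rot(p)@np.array(c)+np.array(p['xyz'])
def px(p,X):
    c=rot(p).T@(np.array(X)-np.array(p['xyz'])); u=np.array(p['camera_matrix'])@c; return u[:2]/u[2]
def find(p,names):
    for n in names:
        for d in spotter.boxes_of(n,p):
            X=w(p,d['at']); print(n,round(d['score'],2),X.round(3),px(p,X).round(0))
E
python3 - <<'E'
from h import *
print(robot.get_obs(), robot.hold_point_z)
for n in('side','top','wrist'):
    p=shot(n,n+'0.png'); print(n,p['xyz'],p['attitude'])
    find(p,['tin_left_mid','hook','ring_dish','lidded_box','bowl'])
E
```

```text
pics
{'time': 0.0, 'q': array([ 1.05446247e+00,  5.28486344e-01,  1.43390431e+00,  2.67319352e-06,
        1.18140080e+00, -1.78526125e-01]), 'joint_velocities': array([-0.00041324,  0.00047893,  0.00096014,  0.00017587,  0.00168741,
        0.00088683]), 'joint_torque': array([ 1.00876063e-03, -4.40035522e+01, -1.76596963e+01,  6.35118247e-02,
        5.83328353e-02, -1.89331572e-04]), 'position': array([0.20675426, 0.58903035, 0.22155861]), 'tool_rot': array([ 1.68102316e-01,  9.85768940e-01, -1.03329008e-03, -3.75488250e-04]), 'ft_force': array([ 0.25976068,  0.79473166, -0.17648071]), 'moment': array([ 0.0094762 , -0.01064069, -0.01672255]), 'grip_width': 0.08684447980180708} -0.0187
side [ 0.21163151 -0.79053506  0.66161407] [ 0.87143106 -0.18806271  0.09263114 -0.44346341]
tin_left_mid 0.6 [0.352 0.252 0.041] [226. 172.]
tin_left_mid 0.57 [0.463 0.256 0.041] [258. 164.]
hook 0.65 [ 0.469 -0.278  0.013] [329. 280.]
ring_dish 0.98 [ 0.561 -0.217  0.019] [351. 250.]
lidded_box 0.92 [ 0.628 -0.301  0.04 ] [393. 258.]
bowl 0.76 [0.695 0.088 0.025] [342. 177.]
top [ 0.36911504 -0.04217486  1.13939326] [-0.70545914  0.70576533 -0.05375733  0.03650834]
tin_left_mid 0.95 [0.466 0.266 0.056] [181. 214.]
tin_left_mid 0.72 [0.355 0.267 0.054] [179. 259.]
hook 0.59 [ 0.469 -0.278  0.015] [396. 214.]
ring_dish 0.91 [ 0.55  -0.224  0.017] [375. 184.]
lidded_box 0.53 [ 0.626 -0.297  0.044] [404. 153.]
bowl 0.89 [0.696 0.078 0.017] [259. 128.]
wrist [0.13804651 0.61428628 0.38421125] [0.80852601 0.5729366  0.0776673  0.10953142]
```

View pics/side0.png

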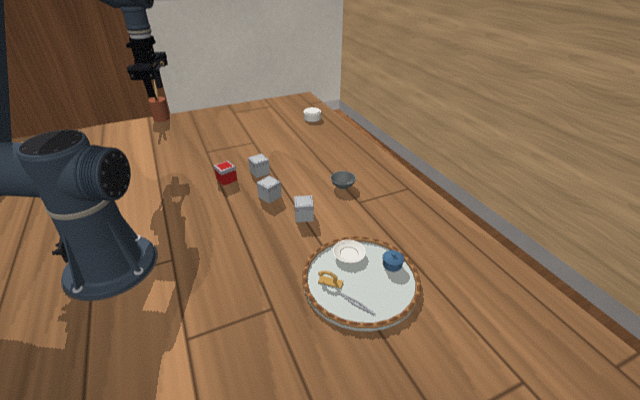

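View pics/top0.png

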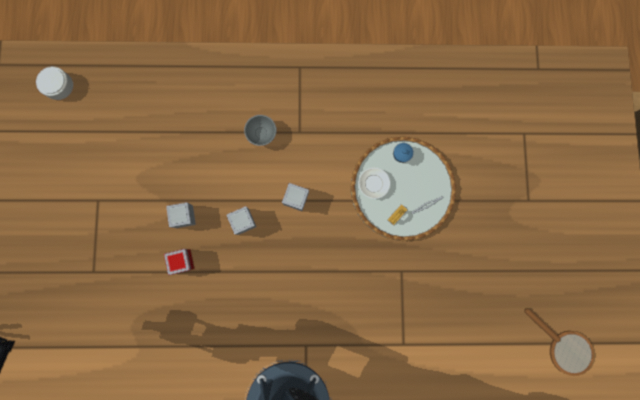

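View pics/wrist0.png

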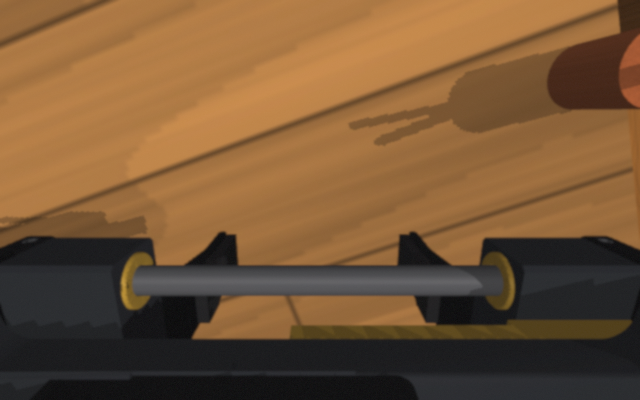

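The side and top views show three grey tins: top view about (180,215), (240,221) and (295,197). The red look-alike is at (178,262) and the tray at (404,188). Next I'll get the tin centres and yaws.

```bash
python3 - <<'E'
from h import *
p=shot('top'); im=cv2.cvtColor(p['img'],cv2.COLOR_RGB2BGR)
K=np.array(p['camera_matrix']);Rm=rot(p);o=np.array(p['xyz'])
def back(uv,z):
    d=Rm@np.linalg.inv(K)@np.r_[uv,1]; return o+d*(z-o[2])/d[2]
hsv=cv2.cvtColor(im,cv2.COLOR_BGR2HSV)
m=((hsv[...,1]<45)&(hsv[...,2]>130)).astype(np.uint8)
n,l,s,c=cv2.connectedComponentsWithStats(m)
for i in range(1,n):
    if 150<s[i,4]<900:
        q=np.argwhere(l==i)[:,::-1].astype(np.float32)
        W=np.array([back(u,0.055)[:2] for u in q])
        r=cv2.minAreaRect((W*1000).astype(np.float32))
        print(c[i].round(1),s[i,4],'meanW',W.mean(0).round(4),'rect mm',np.round(r[0],1),np.round(r[1],1),round(r[2],1))
# tray
m2=((hsv[...,1]<60)&(hsv[...,2]>150)).astype(np.uint8)
n,l,s,c=cv2.connectedComponentsWithStats(m2)
i=1+np.argmax([s[k,4] if 340<c[k][0]<470 else 0 for k in range(1,n)])
q=np.argwhere(l==i)[:,::-1].astype(np.float32);h=cv2.convexHull(q)
e=cv2.fitEllipse(h);print('tray',e,back(e[0],0.008))
cr=cv2.resize(im[170:290,150:330],None,fx=4,fy=4,interpolation=cv2.INTER_NEAREST);cv2.imwrite('pics/crop.png',cr)
# side triangulation of tins
s_=shot('side'); cv2.imwrite('pics/scrop.png',cv2.resize(cv2.cvtColor(s_['img'],cv2.COLOR_RGB2BGR)[140:240,200:360],None,fx=5,fy=5,interpolation=cv2.INTER_NEAREST))
find(p,['tin_left_mid']);find(s_,['tin_left_mid'])
E
```

```text
[50.8 80.8] 711 meanW [0.8081 0.608 ] rect mm [808.8 607.5] [77.9 75.4] 4.5
[294.8 195.7] 439 meanW [ 0.5124 -0.0165] rect mm [512.8 -16.5] [52.6 53.5] 70.2
[177.8 214.3] 452 meanW [0.4657 0.2727] rect mm [465.9 272.8] [52.9 51.9] 10.0
[239.8 219.8] 451 meanW [0.452  0.1194] rect mm [452.2 119.3] [52.8 52.3] 23.9
[176.5 261.4] 152 meanW [0.3504 0.2714] rect mm [349.8 272.5] [51.5 51.7] 14.1
tray ((403.84417724609375, 188.35130310058594), (92.93205261230469, 95.3711929321289), 137.1676788330078) [ 0.53855139 -0.30243087  0.008     ]
tin_left_mid 0.95 [0.464 0.264 0.058] [181. 215.]
tin_left_mid 0.64 [0.355 0.265 0.055] [179. 260.]
tin_left_mid 0.58 [ 0.551 -0.227  0.017] [376. 183.]
tin_left_mid 0.86 [0.349 0.252 0.042] [225. 172.]
tin_left_mid 0.81 [0.462 0.256 0.037] [258. 165.]
```

View pics/crop.png

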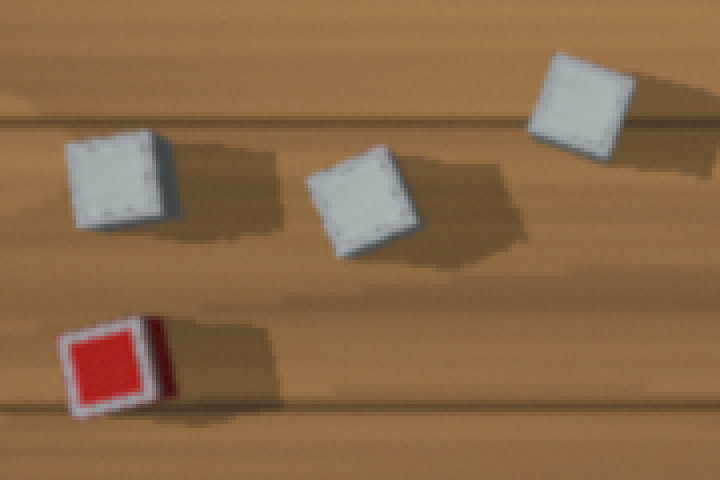

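View pics/scrop.png

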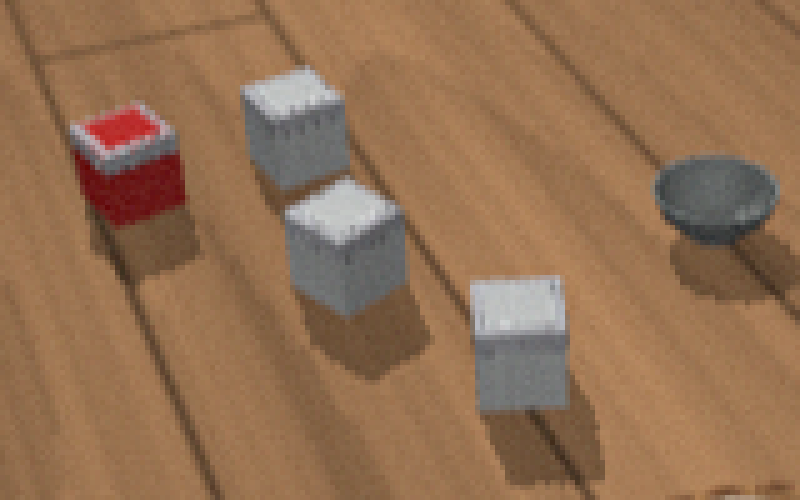

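```bash
cat >> h.py <<'E'
def plan(x,y,z,jaw=None):
    s=robot.get_obs(); Rt=R.from_quat(s['tool_rot']); M=Rt.as_matrix()
    if jaw is None:
        ya=M[:,1]; j=np.arctan2(ya[1],ya[0])
    else:
        j=np.radians(jaw); c=np.arctan2(M[1,1],M[0,1]); j=c+(j-c+np.pi/2)%np.pi-np.pi/2
    yv=np.array([np.cos(j),np.sin(j),0]); zv=np.array([0,0,-1.]); T=np.c_[np.cross(yv,zv),yv,zv]
    rv=(Rt.inv()*R.from_matrix(T)).as_rotvec()
    d=np.array([x,y,z])-s['position']
    print('t',round(float(s['time']),2),'pos',s['position'].round(4),'jawdeg',round(np.degrees(np.arctan2(M[1,1],M[0,1])),1),'q',s['q'].round(2),'w',round(s['grip_width'],4))
    print('turn units',(np.degrees(rv)/5).round(2),'shift tool-now units',(M.T@d/.04).round(2),'shift tool-final units',(T.T@d/.04).round(2))
L=(.4657,.2727,100);Mi=(.452,.1194,114);Ri=(.5125,-.0165,70)
E
python3 - <<'E'
from h import *
s=shot('side','side1.png')
for t in (L,Mi,Ri): print(px(s,[t[0],t[1],.055]).round(1))
im=cv2.cvtColor(s['img'],cv2.COLOR_RGB2BGR)
for t in (L,Mi,Ri):
    u=px(s,[t[0],t[1],.055]).round().astype(int); im[u[1],u[0]]=(0,0,255)
cv2.imwrite('pics/scrop2.png',cv2.resize(im[140:240,200:360],None,fx=5,fy=5,interpolation=cv2.INTER_NEAREST))
plan(L[0],L[1],.15,L[2])
E
```

```text
[257.3 158. ]
[267.4 181.4]
[302.6 200.4]
t 1.15 pos [0.2071 0.5897 0.2225] jawdeg 70.6 q [ 1.05  0.53  1.43 -0.    1.18 -0.18] w 0.087
turn units [-0.    0.   -5.87] shift tool-now units [-8.73 -5.33  1.81] shift tool-final units [-4.99 -8.93  1.81]
```

View pics/scrop2.png

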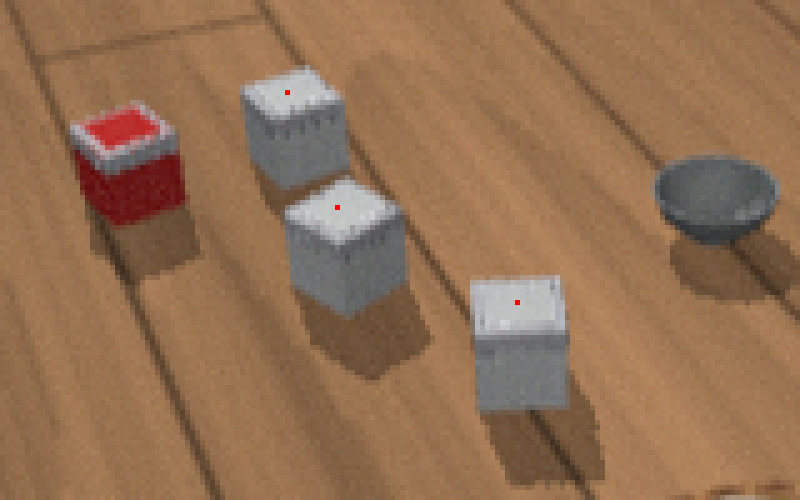

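The projected centres (red dots) land on the middles of the lids in the side view, so the 55 mm height checks out. Now I'll move above the left tin.

```bash
python3 -m crank '0 0 -1 -1 -1 0.2 -1;0 0 -1 -1 -1 0.2 -1;0 0 -1 -1 -1 0.2 -1;0 0 -1 -1 -1 0.2 -1;0 0 -1 -1 -1 0.2 -1' 25; python3 -c "
from h import *
plan(L[0],L[1],.15,L[2])"
```

```text
time: 1.78
position: [0.3752, 0.3619, 0.1827]
tool_rot: [-0.061, 0.998, 0.003, 0.003]
ft_force: [1.3, 1.0, 0.3]
grip_width: 0.0872
t 1.77 pos [0.3752 0.3619 0.1827] jawdeg 97.0 q [ 0.55  0.44  1.74  0.    0.95 -1.14] w 0.0872
turn units [ 0.06  0.07 -0.6 ] shift tool-now units [-1.97 -2.49  0.81] shift tool-final units [-1.84 -2.59  0.82]
```

```bash
python3 -m crank '0 0 -0.6 -0.65 -0.9 0.25 -1;0 0 0 -0.6 -0.85 0.25 -1;0 0 0 -0.6 -0.85 0.3 -1;0 0 0 0 0 0 -1'; python3 -c "
from h import *
plan(L[0],L[1],.15,L[2])"
```

```text
time: 2.28
position: [0.4718, 0.2652, 0.1502]
tool_rot: [-0.085, 0.996, 0.003, 0.005]
ft_force: [-0.3, 1.1, -0.2]
grip_width: 0.087
t 2.27 pos [0.4718 0.2652 0.1502] jawdeg 99.8 q [ 0.3   0.51  1.72  0.01  0.9  -1.44] w 0.087
turn units [ 0.07  0.12 -0.05] shift tool-now units [0.12 0.21 0.01] shift tool-final units [0.12 0.21 0.01]
```

```bash
python3 -m crank '0.07 0.12 0 0.12 0.21 0 -1;0 0 0 0 0 0 -1;0 0 0 0 0 0 -1'; python3 -c "
from h import *
p=shot('wrist','w1.png');print(px(p,[L[0],L[1],.055]))
find(p,['tin_left_mid'])
plan(L[0],L[1],.0125,L[2]);o=robot.get_obs();print(o['ft_force'],o['moment'])"
```

```text
time: 2.65
position: [0.4634, 0.2749, 0.1508]
tool_rot: [-0.086, 0.996, -0.0, -0.001]
ft_force: [-0.3, 0.0, -0.3]
grip_width: 0.087
[313.5094276  205.23392493]
tin_left_mid 0.86 [0.463 0.275 0.054] [317. 203.]
tin_left_mid 0.85 [0.349 0.274 0.058] [342.  54.]
t 2.75 pos [0.4636 0.2747 0.1507] jawdeg 99.9 q [ 0.33  0.51  1.72  0.    0.91 -1.42] w 0.0872
turn units [ 0.   -0.02 -0.03] shift tool-now units [-0.05 -0.06  3.46] shift tool-final units [-0.04 -0.06  3.46]
[ 0.60009019  0.85018564 -0.21792228] [0.02249555 0.04391842 0.00071105]
```

View pics/w1.png

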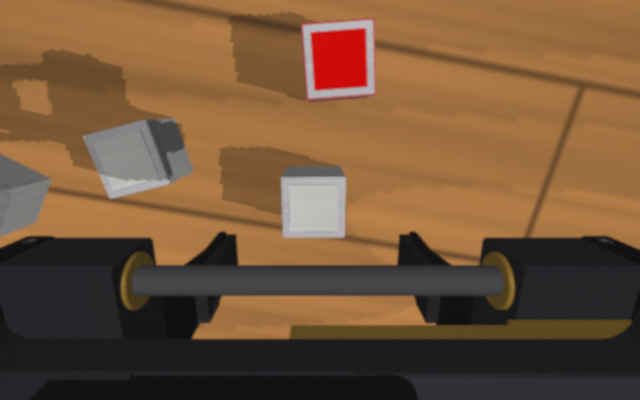

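The wrist view shows the left tin at (313,206), matching the prediction and square to the jaws. Descending.

```bash
python3 -m crank '0 0 0 -0.05 -0.05 0.9 -1;0 0 0 0 0 0.9 -1;0 0 0 0 0 0.8 -1;0 0 0 0 0 0.5 -1;0 0 0 0 0 0 -1'; python3 -c "
from h import *
plan(L[0],L[1],.0125,L[2])"
```

```text
time: 3.38
position: [0.4673, 0.2757, 0.0255]
tool_rot: [-0.088, 0.996, 0.001, 0.002]
ft_force: [0.3, -0.4, 0.5]
grip_width: 0.0873
t 3.38 pos [0.4673 0.2757 0.0255] jawdeg 100.1 q [ 0.33  0.73  1.78  0.    0.63 -1.42] w 0.0873
turn units [0.01 0.06 0.02] shift tool-now units [ 0.05 -0.07  0.33] shift tool-final units [ 0.05 -0.07  0.33]
```

```bash
python3 -m crank '0 0.06 0 0.05 -0.07 0.33 -1;0 0 0 0 0 0 -1;0 0 0 0 0 0 0.6;0 0 0 0 0 0 0.6;0 0 0 0 0 0 0.6' 20;python3 -m crank '0 0 0 0 0 0 0.8;0 0 0 0 0 0 0.8;0 0 0 0 0 0 0.8' 25; python3 -c "
from h import *
plan(L[0],L[1],.11,L[2])"
```

```text
time: 4.0
position: [0.4678, 0.2734, 0.0144]
tool_rot: [-0.088, 0.996, 0.001, 0.002]
ft_force: [0.4, -0.5, -0.4]
grip_width: 0.0652
time: 4.38
position: [0.468, 0.2734, 0.0147]
tool_rot: [-0.088, 0.996, 0.001, 0.003]
ft_force: [-0.0, 0.3, -0.1]
grip_width: 0.0521
t 4.38 pos [0.468  0.2734 0.0147] jawdeg 100.1 q [ 0.32  0.74  1.79  0.    0.6  -1.43] w 0.0521
turn units [0.02 0.06 0.02] shift tool-now units [ 0.05 -0.   -2.38] shift tool-final units [ 0.06 -0.01 -2.38]
```

Width 52.1 mm, so it's gripped. I'll let it settle, then lift.

```bash
python3 -m crank '0 0 0 0 0 0 1;0 0 0 0 0 0 1;0 0 0 0 0 -0.4 1;0 0 0 0 0 -0.7 1;0 0 0 0 0 -0.7 1' 25;python3 -m crank '0 0 0 0 0 -0.5 1;0 0 0 0 0 -0.2 1;0 0 0 0 0 0 1;0 0 0 0 0 0 1;0 0 0 0 0 0 1'; python3 -c "
from h import *
plan(L[0],L[1],.0145,L[2])"
for i in 1 2 ; do python3 -m crank '0 0 0 0 0 0 1;0 0 0 0 0 0 1' | grep ft; done
python3 -c "
from h import *
F=[];M=[]
for i in range(8):
  p=shot('side','lift1.png');o=robot.get_obs();F.append(o['ft_force']);M.append(o['joint_torque'])
print(np.mean(F,0),np.std(F,0),np.mean(M,0).round(3));plan(L[0],L[1],.0145,L[2])"
```

```text
time: 5.0
position: [0.4655, 0.2725, 0.0878]
tool_rot: [-0.088, 0.996, 0.001, -0.0]
ft_force: [0.8, 0.3, -1.2]
grip_width: 0.0518
time: 5.62
position: [0.4654, 0.2726, 0.1194]
tool_rot: [-0.088, 0.996, 0.001, 0.001]
ft_force: [0.2, 0.1, -1.4]
grip_width: 0.0517
t 5.62 pos [0.4654 0.2726 0.1194] jawdeg 100.1 q [ 0.32  0.56  1.74  0.    0.83 -1.43] w 0.0517
turn units [0.02 0.02 0.02] shift tool-now units [-0.   -0.    2.62] shift tool-final units [-0.01  0.    2.62]
ft_force: [-0.5, 0.7, -1.8]
ft_force: [0.5, -0.1, -1.3]
[-0.05658114 -0.05630007 -1.84809714] [0.40736794 0.30161224 0.40825606] [-2.0000e-03 -4.0440e+01 -1.2083e+01 -1.5000e-02  8.4000e-02  0.0000e+00]
t 6.53 pos [0.4647 0.2723 0.118 ] jawdeg 100.1 q [ 0.32  0.56  1.75  0.    0.83 -1.43] w 0.0521
turn units [ 0.01 -0.01  0.02] shift tool-now units [-0.03  0.    2.59] shift tool-final units [-0.03  0.01  2.59]
```

View pics/lift1.png

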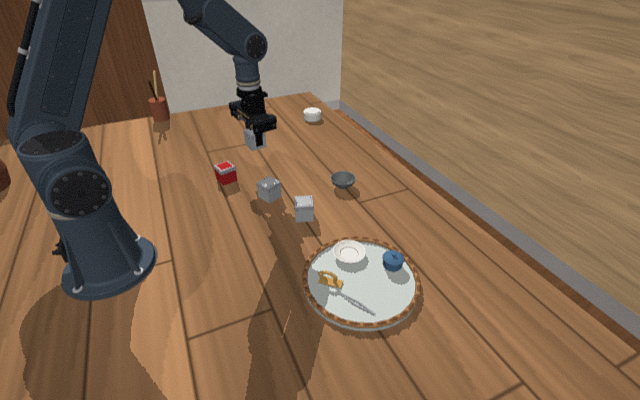

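The picture shows the left tin held up at (256,138); weight is about 1.8 N, so 0.18 kg. Setting it back down.

```bash
python3 -m crank '0 0 0 0 0 0.6 1;0 0 0 0 0 0.7 1;0 0 0 0 0 0.6 1;0 0 0 0 0 0.3 1;0 0 0 0 0 0 1'; python3 -c "
from h import *
plan(L[0],L[1],.0145,L[2])"
```

```text
time: 7.15
position: [0.4669, 0.2732, 0.0289]
tool_rot: [-0.088, 0.996, 0.001, 0.002]
ft_force: [0.7, 0.1, -1.9]
grip_width: 0.0517
t 7.15 pos [0.4669 0.2732 0.0289] jawdeg 100.1 q [ 0.32  0.72  1.79  0.    0.63 -1.43] w 0.0517
turn units [0.02 0.05 0.02] shift tool-now units [ 0.03 -0.01  0.36] shift tool-final units [ 0.03 -0.01  0.36]
```

```bash
python3 -m crank '0 0 0 0 0 0.18 1;0 0 0 0 0 0.08 1;0 0 0 0 0 0.05 1;0 0 0 0 0 0.04 1;0 0 0 0 0 0.03 1'; python3 -c "
from h import *
plan(L[0],L[1],.0145,L[2])"
```

```text
time: 7.78
position: [0.4688, 0.2739, 0.0152]
tool_rot: [-0.088, 0.996, 0.002, 0.004]
ft_force: [-0.1, -0.7, -1.0]
grip_width: 0.052
t 7.78 pos [0.4688 0.2739 0.0152] jawdeg 100.1 q [ 0.32  0.74  1.79  0.    0.6  -1.43] w 0.052
turn units [0.03 0.1  0.02] shift tool-now units [ 0.08 -0.02  0.02] shift tool-final units [ 0.08 -0.02  0.02]
```

```bash
python3 -m crank '0 0.05 0 0.03 0 0.03 1;0 0 0 0 0 0.03 1;0 0 0 0 0 0 1'; python3 -c "
from h import *
plan(L[0],L[1],.0145,L[2])"
```

```text
time: 8.15
position: [0.4687, 0.274, 0.0151]
tool_rot: [-0.088, 0.996, 0.002, 0.003]
ft_force: [0.6, -0.6, -1.8]
grip_width: 0.052
t 8.15 pos [0.4687 0.274  0.0151] jawdeg 100.1 q [ 0.32  0.74  1.79  0.    0.6  -1.43] w 0.052
turn units [0.03 0.08 0.03] shift tool-now units [ 0.08 -0.02  0.01] shift tool-final units [ 0.08 -0.02  0.02]
```

```bash
python3 -m crank '0 0 0 0 0 0.08 1;0 0 0 0 0 0.05 1';python3 -m crank '0 0 0 0 0 0.08 1;0 0 0 0 0 0.05 1'
```

```text
time: 8.4
position: [0.469, 0.2741, 0.0146]
tool_rot: [-0.089, 0.996, 0.002, 0.004]
ft_force: [-1.7, -1.2, 11.8]
grip_width: 0.0517
time: 8.65
position: [0.469, 0.2741, 0.0146]
tool_rot: [-0.089, 0.996, 0.002, 0.005]
ft_force: [-1.9, -0.9, 9.9]
grip_width: 0.0522
```

On the surface (pushing ~10 N). I'll ease off and open gently.

```bash
python3 -m crank '0 0.1 0 0 0 0 1;0 0 0 0 0 -0.01 0.2;0 0 0 0 0 0 -0.4;0 0 0 0 0 0 -1;0 0 0 0 0 0 -1'; python3 -m crank '0 0 0 0 0 0 -1;0 0 0 0 0 0 -1;0 0 0 0 0 0 -1'; python3 -c "
from h import *
plan(Mi[0],Mi[1],.13,Mi[2])"
```

```text
time: 9.28
position: [0.4692, 0.2742, 0.0145]
tool_rot: [-0.089, 0.996, 0.001, 0.0]
ft_force: [0.2, 0.1, 0.2]
grip_width: 0.0728
time: 9.65
position: [0.4691, 0.2741, 0.0143]
tool_rot: [-0.089, 0.996, 0.001, 0.0]
ft_force: [-0.0, -0.5, -0.4]
grip_width: 0.0869
t 9.65 pos [0.4691 0.2741 0.0143] jawdeg 100.2 q [ 0.32  0.75  1.78  0.    0.61 -1.43] w 0.0869
turn units [ 0.03  0.01 -2.76] shift tool-now units [ 1.1  -3.72 -2.9 ] shift tool-final units [ 1.96 -3.36 -2.89]
```

```bash
python3 -m crank '0 0 0 0 0 -0.7 -1;0 0 0 0 0 -1 -1;0 0 -0.7 0.4 -0.8 -0.8 -1;0 0 -1 0.4 -0.9 -0.4 -1;0 0 -1 0.4 -0.9 0 -1'; python3 -c "
from h import *
plan(Mi[0],Mi[1],.13,Mi[2])"
```

```text
time: 10.28
position: [0.4493, 0.161, 0.1334]
tool_rot: [-0.212, 0.977, 0.001, 0.002]
ft_force: [-0.3, -1.0, -1.4]
grip_width: 0.0868
t 10.28 pos [0.4493 0.161  0.1334] jawdeg 114.4 q [ 0.11  0.47  1.89  0.    0.78 -1.89] w 0.0868
turn units [0.01 0.05 0.09] shift tool-now units [ 0.37 -0.97  0.08] shift tool-final units [ 0.36 -0.98  0.09]
```

```bash
python3 -m crank '0 0 0.05 0.2 -0.5 0.05 -1;0 0 0 0.16 -0.4 0.05 -1;0 0 0 0 0 0 -1;0 0 0 0 0 0 -1'; python3 -c "
from h import *
plan(Mi[0],Mi[1],.0125,Mi[2])
p=shot('wrist','w2.png');print(px(p,[Mi[0],Mi[1],.055]))
find(p,['tin_left_mid'])
t=shot('top','t2.png')"
```

```text
time: 10.78
position: [0.4506, 0.1192, 0.1305]
tool_rot: [-0.208, 0.978, 0.001, 0.003]
ft_force: [-0.7, -0.5, -0.3]
grip_width: 0.0869
t 10.78 pos [0.4506 0.1192 0.1305] jawdeg 114.0 q [ 0.02  0.47  1.92  0.    0.75 -1.97] w 0.0869
turn units [ 0.    0.06 -0.01] shift tool-now units [-0.02 -0.01  2.95] shift tool-final units [-0.03 -0.01  2.95]
[315.91813249 211.1489424 ]
tin_left_mid 0.89 [0.449 0.254 0.022] [453. 255.]
tin_left_mid 0.7 [0.353 0.262 0.058] [550. 170.]
```

View pics/w2.png

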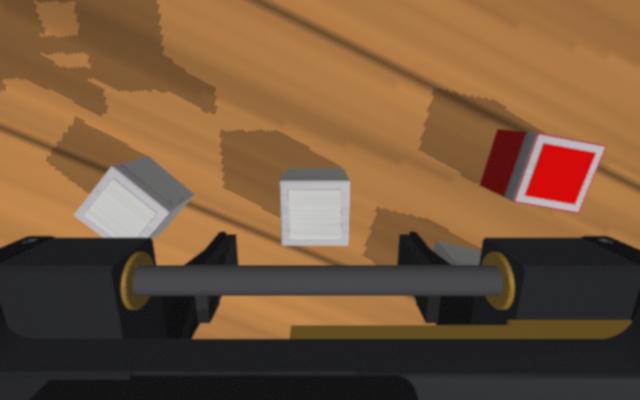

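The middle tin is at (315,211), centred and square to the jaws; the left tin is still standing at the right edge near (455,255). Descending.

```bash
python3 -m crank '0 0.06 0 0 0 0.8 -1;0 0 0 0 0 0.8 -1;0 0 0 0 0 0.7 -1;0 0 0 0 0 0.3 -1;0 0 0 0 0 0 -1'; python3 -c "
from h import *
plan(Mi[0],Mi[1],.0125,Mi[2])"
```

```text
time: 11.55
position: [0.4533, 0.1227, 0.0246]
tool_rot: [-0.211, 0.978, -0.0, 0.003]
ft_force: [0.3, 0.3, 0.4]
grip_width: 0.0866
t 11.55 pos [0.4533 0.1227 0.0246] jawdeg 114.3 q [ 0.03  0.68  1.97  0.    0.48 -1.97] w 0.0866
turn units [-0.02  0.06  0.06] shift tool-now units [ 0.07 -0.06  0.3 ] shift tool-final units [ 0.06 -0.06  0.3 ]
```

```bash
python3 -m crank '0 0.06 0 0.06 -0.06 0.28 -1;0 0 0 0 0 0 -1;0 0 0 0 0 0 0.6;0 0 0 0 0 0 0.6;0 0 0 0 0 0 0.6' 20;python3 -m crank '0 0 0 0 0 0 0.8;0 0 0 0 0 0 0.8;0 0 0 0 0 0 1;0 0 0 0 0 0 1;0 0 0 0 0 0 1' 25; python3 -c "
from h import *
plan(Mi[0],Mi[1],.11,Mi[2])"
```

```text
time: 12.18
position: [0.4541, 0.1195, 0.0152]
tool_rot: [-0.211, 0.978, -0.001, 0.003]
ft_force: [-0.2, -0.2, -0.2]
grip_width: 0.0651
time: 12.8
position: [0.4544, 0.1195, 0.0154]
tool_rot: [-0.211, 0.978, -0.002, 0.003]
ft_force: [0.7, 0.4, 0.2]
grip_width: 0.0521
t 12.8 pos [0.4544 0.1195 0.0154] jawdeg 114.3 q [ 0.02  0.7   1.97 -0.    0.46 -1.97] w 0.0521
turn units [-0.05  0.06  0.06] shift tool-now units [ 0.04  0.01 -2.36] shift tool-final units [ 0.05  0.02 -2.36]
```

```bash
python3 -m crank '0 0 0 0 0 -0.4 1;0 0 0 0 0 -0.7 1;0 0 0 0 0 -0.7 1;0 0 0 0 0 -0.5 1;0 0 0 0 0 -0.2 1' 25;python3 -m crank '0 0 0 0 0 0 1;0 0 0 0 0 0 1;0 0 0 0 0 0 1;0 0 0 0 0 0 1;0 0 0 0 0 0 1'
python3 -c "
from h import *
F=[];M=[]
for i in range(12):
  p=shot('side','lift2.png');o=robot.get_obs();F.append(o['ft_force']);M.append(o['joint_torque'])
print(np.mean(F,0),np.std(F,0),np.mean(M,0).round(3));plan(Mi[0],Mi[1],.0145,Mi[2])"
```

```text
time: 13.42
position: [0.4511, 0.1197, 0.1161]
tool_rot: [-0.211, 0.978, -0.001, -0.001]
ft_force: [-0.3, 0.2, -1.1]
grip_width: 0.0515
time: 14.05
position: [0.4493, 0.1196, 0.1138]
tool_rot: [-0.211, 0.978, -0.0, -0.003]
ft_force: [-0.7, 0.2, -1.8]
grip_width: 0.0519
[-0.08637437 -0.09615195 -1.56843411] [0.58821097 0.46165666 0.47144159] [-3.0000e-03 -3.5288e+01 -9.7290e+00 -4.7000e-02  7.7000e-02  0.0000e+00]
t 14.65 pos [0.4496 0.1196 0.1142] jawdeg 114.3 q [ 0.02  0.5   1.92 -0.    0.72 -1.97] w 0.052
turn units [ 0.   -0.06  0.06] shift tool-now units [-0.07 -0.03  2.49] shift tool-final units [-0.05 -0.03  2.49]
```

View pics/lift2.png

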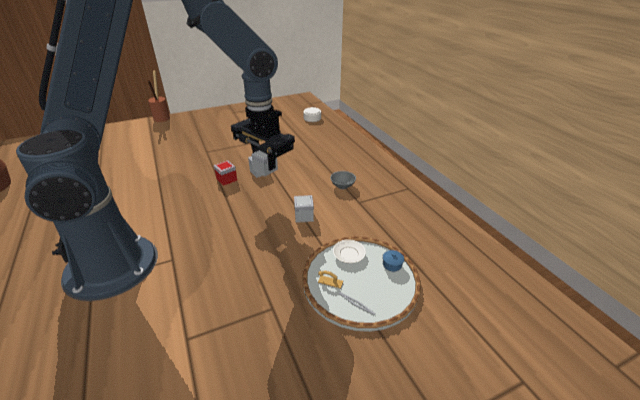

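The side view shows the middle tin up at (260,162), occluding the left one. Weight is about 1.6 N. Setting it down.

```bash
python3 -m crank '0 0 0 0 0 0.6 1;0 0 0 0 0 0.7 1;0 0 0 0 0 0.5 1;0 0 0 0 0 0.25 1;0 0 0 0 0 0 1'; python3 -m crank '0 0 0 0 0 0.18 1;0 0 0 0 0 0.08 1'; python3 -c "
from h import *
plan(Mi[0],Mi[1],.0154,Mi[2])"
```

```text
time: 15.28
position: [0.4516, 0.1195, 0.0309]
tool_rot: [-0.211, 0.978, -0.001, -0.0]
ft_force: [-0.3, -0.4, -2.2]
grip_width: 0.0518
time: 15.52
position: [0.4528, 0.1196, 0.0212]
tool_rot: [-0.211, 0.978, -0.001, 0.001]
ft_force: [-0.7, -0.3, -1.9]
grip_width: 0.0519
t 15.53 pos [0.4528 0.1196 0.0212] jawdeg 114.3 q [ 0.02  0.69  1.97 -0.    0.48 -1.97] w 0.0519
turn units [-0.03  0.02  0.06] shift tool-now units [0.02 0.   0.14] shift tool-final units [0.02 0.   0.14]
```

```bash
python3 -m crank '0 0.02 0 0 0 0.1 1;0 0 0 0 0 0.06 1';python3 -m crank '0 0.02 0 0 0 0.06 1;0 0 0 0 0 0.06 1'
```

```text
time: 15.78
position: [0.4532, 0.1196, 0.0153]
tool_rot: [-0.211, 0.978, -0.001, 0.001]
ft_force: [-2.9, -1.8, 26.3]
grip_width: 0.0519
time: 16.02
position: [0.4532, 0.1196, 0.0151]
tool_rot: [-0.21, 0.978, -0.002, 0.001]
ft_force: [-3.1, -1.5, 24.1]
grip_width: 0.052
```

```bash
python3 -m crank '0 0.02 0 0 0 0.06 1;0 0 0 0 0 0.06 1'
```

```text
time: 16.27
position: [0.4532, 0.1196, 0.0151]
tool_rot: [-0.21, 0.978, -0.002, 0.002]
ft_force: [-2.9, -1.0, 22.5]
grip_width: 0.0514
```

Firm contact, so I'll ease off and release.

```bash
python3 -m crank '0 0.02 0 0 0 0 1;0 0 0 0 0 -0.01 0.2;0 0 0 0 0 0 -0.4;0 0 0 0 0 0 -1;0 0 0 0 0 0 -1'; python3 -m crank '0 0 0 0 0 0 -1;0 0 0 0 0 0 -1;0 0 0 0 0 0 -1'; python3 -c "
from h import *
plan(Ri[0],Ri[1],.13,Ri[2])"
```

```text
time: 16.9
position: [0.4539, 0.1196, 0.0162]
tool_rot: [-0.21, 0.978, -0.003, 0.002]
ft_force: [0.6, -0.6, 0.1]
grip_width: 0.0733
time: 17.27
position: [0.4538, 0.1196, 0.0159]
tool_rot: [-0.21, 0.978, -0.003, 0.002]
ft_force: [-0.4, 0.2, 0.1]
grip_width: 0.0866
t 17.27 pos [0.4538 0.1196 0.0159] jawdeg 114.3 q [ 0.02  0.7   1.97 -0.01  0.46 -1.96] w 0.0866
turn units [-0.05  0.05  8.86] shift tool-now units [ 0.06 -3.72 -2.83] shift tool-final units [-2.54 -2.7  -2.85]
```

```bash
python3 -m crank '0 0 0 0 0 -0.7 -1;0 0 0 0 0 -1 -1;0 0 0.9 0 0 -0.8 -1;0 0 1 -0.05 -0.8 -0.3 -1;0 0 1 -0.2 -0.8 0 -1';python3 -m crank '0 0 1 -0.3 -0.7 0 -1;0 0 1 -0.4 -0.7 0 -1;0 0 1 -0.4 -0.5 0 -1;0 0 1 -0.4 0 0 -1;0 0 1 -0.3 0 0 -1'; python3 -c "
from h import *
plan(Ri[0],Ri[1],.13,Ri[2])"
```

```text
time: 17.9
position: [0.4804, 0.0621, 0.1313]
tool_rot: [-0.083, 0.997, -0.002, 0.001]
ft_force: [-0.4, 0.5, -0.6]
grip_width: 0.0872
time: 18.52
position: [0.5601, -0.0192, 0.1324]
tool_rot: [0.143, 0.99, -0.002, 0.002]
ft_force: [-0.7, -0.5, 0.5]
grip_width: 0.0872
t 18.52 pos [ 0.5601 -0.0192  0.1324] jawdeg 73.5 q [-0.23  0.56  1.68 -0.01  0.89 -1.51] w 0.0872
turn units [-0.04  0.04  0.7 ] shift tool-now units [ 1.16 -0.27  0.06] shift tool-final units [ 1.14 -0.34  0.06]
```

```bash
python3 -m crank '0 0 0.7 0.6 -0.15 0 -1;0 0 0 0.5 -0.15 0 -1;0 0 0 0 0 0 -1;0 0 0 0 0 0 -1'; python3 -c "
from h import *
plan(Ri[0],Ri[1],.13,Ri[2])"
```

```text
time: 19.02
position: [0.5156, -0.0177, 0.132]
tool_rot: [0.175, 0.985, -0.002, 0.003]
ft_force: [0.1, -0.3, 0.1]
grip_width: 0.0872
t 19.02 pos [ 0.5156 -0.0177  0.132 ] jawdeg 69.8 q [-0.25  0.52  1.8  -0.01  0.83 -1.46] w 0.0872
turn units [-0.04  0.07 -0.04] shift tool-now units [0.08 0.   0.05] shift tool-final units [0.08 0.   0.05]
```

```bash
python3 -m crank '-0.04 0.07 -0.04 0.08 0 0.05 -1;0 0 0 0 0 0 -1'; python3 -c "
from h import *
plan(Ri[0],Ri[1],.0125,Ri[2])
p=shot('wrist','w3.png');print(px(p,[Ri[0],Ri[1],.055]))
find(p,['tin_left_mid'])
t=shot('top','t3.png')"
```

```text
time: 19.27
position: [0.5139, -0.0167, 0.1299]
tool_rot: [0.173, 0.985, 0.0, 0.001]
ft_force: [0.4, 0.1, 0.0]
grip_width: 0.0867
t 19.27 pos [ 0.5139 -0.0167  0.1299] jawdeg 70.1 q [-0.25  0.52  1.8   0.    0.82 -1.47] w 0.0867
turn units [0.01 0.02 0.01] shift tool-now units [ 0.04 -0.01  2.94] shift tool-final units [ 0.04 -0.01  2.94]
[316.39685932 208.77676428]
tin_left_mid 0.94 [0.467 0.246 0.019] [620.  28.]
```

View pics/w3.png

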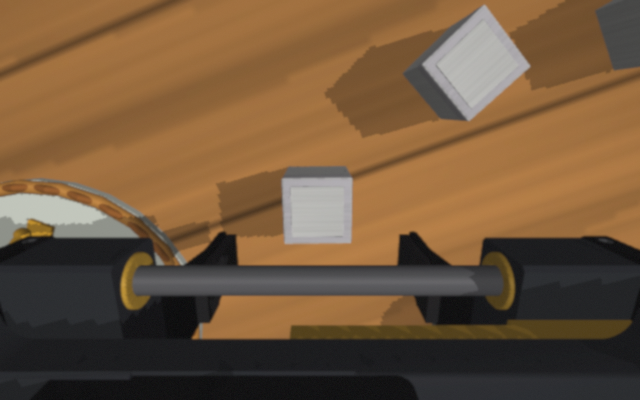

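View pics/t3.png

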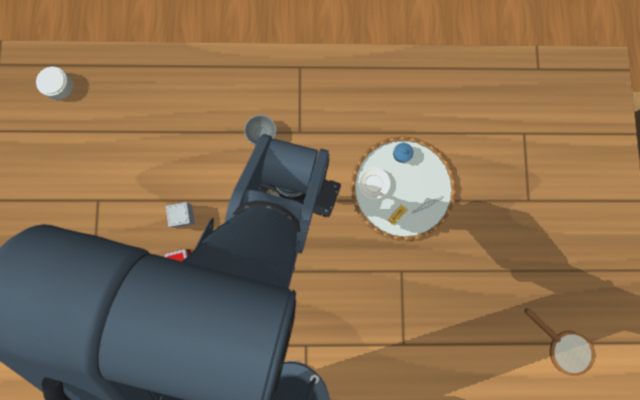

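The right tin is at (316,206), centred and square to the jaws. The middle tin is upright at (468,63), and the top view shows the left tin at (180,214). Descending.

```bash
python3 -m crank '0 0 0 0 0 0.8 -1;0 0 0 0 0 0.8 -1;0 0 0 0 0 0.7 -1;0 0 0 0 0 0.3 -1;0 0 0 0 0 0 -1'; python3 -c "
from h import *
plan(Ri[0],Ri[1],.0125,Ri[2])"
```

```text
time: 20.05
position: [0.5177, -0.0175, 0.0246]
tool_rot: [0.173, 0.985, -0.0, 0.004]
ft_force: [-0.5, 0.2, -0.1]
grip_width: 0.0871
t 20.05 pos [ 0.5177 -0.0175  0.0246] jawdeg 70.1 q [-0.25  0.71  1.85  0.    0.57 -1.47] w 0.0871
turn units [0.01 0.09 0.01] shift tool-now units [ 0.13 -0.02  0.3 ] shift tool-final units [ 0.13 -0.02  0.3 ]
```

```bash
python3 -m crank '0 0.09 0 0.13 -0.02 0.28 -1;0 0 0 0 0 0 -1;0 0 0 0 0 0 0.6;0 0 0 0 0 0 0.6;0 0 0 0 0 0 0.6' 20;python3 -m crank '0 0 0 0 0 0 0.8;0 0 0 0 0 0 0.8;0 0 0 0 0 0 1;0 0 0 0 0 0 1;0 0 0 0 0 0 1' 30;python3 -m crank '0 0 0 0 0 -0.4 1;0 0 0 0 0 -0.7 1;0 0 0 0 0 -0.7 1;0 0 0 0 0 -0.5 1;0 0 0 0 0 -0.2 1';python3 -m crank '0 0 0 0 0 0 1;0 0 0 0 0 0 1;0 0 0 0 0 0 1;0 0 0 0 0 0 1;0 0 0 0 0 0 1'
python3 -c "
from h import *
F=[];M=[]
for i in range(12):
  p=shot('side','lift3.png');o=robot.get_obs();F.append(o['ft_force']);M.append(o['joint_torque'])
print(np.mean(F,0),np.std(F,0),np.mean(M,0).round(3));plan(.5386,-.3024,.17)"
```

```text
time: 20.68
position: [0.5143, -0.0168, 0.0154]
tool_rot: [0.173, 0.985, 0.0, 0.003]
ft_force: [0.2, -0.2, 0.6]
grip_width: 0.0648
time: 21.3
position: [0.5145, -0.0169, 0.0156]
tool_rot: [0.173, 0.985, 0.0, 0.003]
ft_force: [0.7, 0.6, 0.2]
grip_width: 0.0517
time: 21.92
position: [0.5107, -0.016, 0.1188]
tool_rot: [0.173, 0.985, 0.001, -0.001]
ft_force: [0.1, 0.4, -3.9]
grip_width: 0.0517
time: 22.55
position: [0.5087, -0.0155, 0.1169]
tool_rot: [0.173, 0.985, 0.001, -0.003]
ft_force: [-0.0, -0.2, -4.9]
grip_width: 0.0519
[-0.19859853 -0.12939627 -4.00548967] [0.29980765 0.49460073 0.4336354 ] [-2.0000e-03 -3.9773e+01 -1.1765e+01 -1.7000e-02  1.0400e-01  0.0000e+00]
t 23.15 pos [ 0.5089 -0.0155  0.1174] jawdeg 70.1 q [-0.25  0.54  1.81  0.    0.8  -1.48] w 0.0518
turn units [ 0.01 -0.07  0.  ] shift tool-now units [-3.13 -6.49 -1.34] shift tool-final units [-3.14 -6.49 -1.31]
```

View pics/lift3.png

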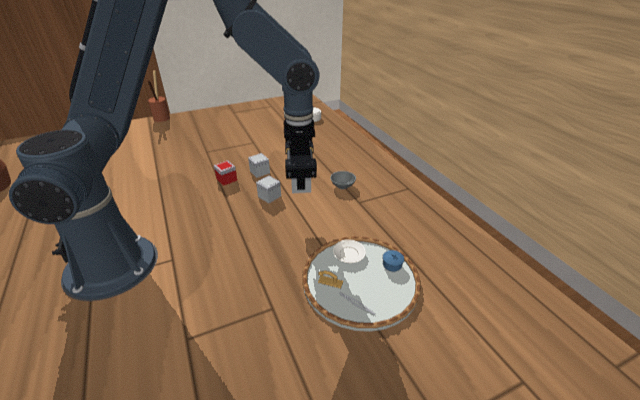

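Right tin weighs about 4.0 N against 1.8 and 1.6, so it is the heaviest (margin about 2.2 N, over the stated 1.8). The picture shows the other two standing at (259,165) and (268,189). The task says to set each one back, so I'll set it down, release, then take it again.

```bash
python3 -m crank '0 0.07 0 0 0 0.6 1;0 0 0 0 0 0.7 1;0 0 0 0 0 0.5 1;0 0 0 0 0 0.25 1;0 0 0 0 0 0 1'; python3 -m crank '0 0 0 0 0 0.15 1;0 0 0 0 0 0.08 1'; python3 -c "
from h import *
plan(Ri[0],Ri[1],.0154,Ri[2])"
```

```text
time: 23.78
position: [0.5109, -0.0158, 0.0344]
tool_rot: [0.173, 0.985, 0.001, -0.003]
ft_force: [-1.1, 0.4, -4.6]
grip_width: 0.052
time: 24.02
position: [0.5122, -0.0161, 0.0261]
tool_rot: [0.173, 0.985, 0.001, -0.002]
ft_force: [0.4, -0.5, -4.7]
grip_width: 0.0519
t 24.02 pos [ 0.5122 -0.0161  0.0261] jawdeg 70.1 q [-0.25  0.71  1.85  0.    0.58 -1.48] w 0.0519
turn units [ 0.02 -0.04  0.02] shift tool-now units [-0.01 -0.01  0.27] shift tool-final units [-0.01 -0.01  0.27]
```

```bash
python3 -m crank '0 -0.04 0 0 0 0.15 1;0 0 0 0 0 0.06 1'; python3 -m crank '0 0 0 0 0 0.05 1;0 0 0 0 0 0.05 1'
```

```text
time: 24.28
position: [0.5126, -0.0162, 0.0177]
tool_rot: [0.173, 0.985, 0.001, 0.001]
ft_force: [0.1, 0.4, -4.5]
grip_width: 0.0518
time: 24.52
position: [0.5127, -0.0162, 0.0155]
tool_rot: [0.173, 0.985, 0.001, 0.001]
ft_force: [-6.6, 1.1, 28.4]
grip_width: 0.0518
```

Down; ease off, open, confirm, then regrip.

```bash
python3 -m crank '0 0 0 0 0 0 1;0 0 0 0 0 -0.01 0.2;0 0 0 0 0 0 -0.4;0 0 0 0 0 0 -0.4;0 0 0 0 0 0 -0.4'; python3 -c "
from h import *
shot('side','set3.png');plan(Ri[0],Ri[1],.0125,Ri[2])"
```

```text
time: 25.15
position: [0.5142, -0.0166, 0.0171]
tool_rot: [0.173, 0.985, 0.001, 0.003]
ft_force: [-0.1, -0.5, -0.7]
grip_width: 0.0605
t 25.2 pos [ 0.5142 -0.0166  0.0171] jawdeg 70.1 q [-0.25  0.72  1.86  0.    0.55 -1.48] w 0.0605
turn units [0.02 0.07 0.02] shift tool-now units [ 0.04 -0.01  0.11] shift tool-final units [ 0.04 -0.01  0.11]
```

View pics/set3.png

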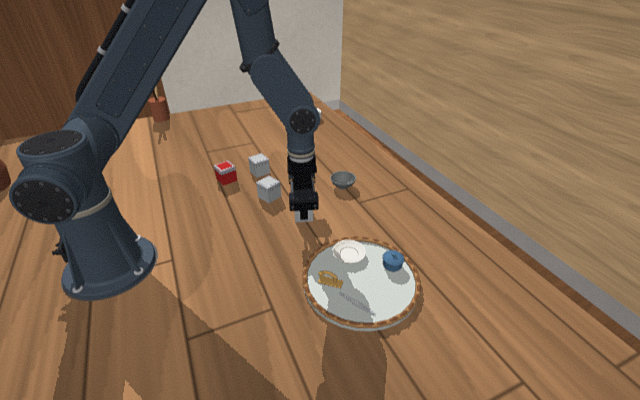

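The right tin stands released at (303,215), with the jaws open to 60 mm. Regrip and raise it.

```bash
python3 -m crank '0 0.07 0 0.04 0 0.05 -0.4;0 0 0 0 0 0 0.4;0 0 0 0 0 0 0.8;0 0 0 0 0 0 1;0 0 0 0 0 0 1' 20;python3 -m crank '0 0 0 0 0 0 1;0 0 0 0 0 0 1;0 0 0 0 0 0 1' 35;python3 -m crank '0 0 0 0 0 -0.4 1;0 0 0 0 0 -0.7 1;0 0 0 0 0 -0.8 1;0 0 0 0 0 -0.8 1;0 0 0 0 0 -0.7 1'; python3 -m crank '0 0 0 0 0 -0.5 1;0 0 0 0 0 -0.3 1;0 0 0 0 0 0 1'; python3 -c "
from h import *
plan(.5386,-.3024,.18)"
```

```text
time: 25.82
position: [0.5128, -0.016, 0.0149]
tool_rot: [0.173, 0.985, 0.001, 0.0]
ft_force: [-0.1, 0.3, -0.5]
grip_width: 0.0519
time: 26.2
position: [0.5127, -0.016, 0.0149]
tool_rot: [0.173, 0.985, 0.001, 0.0]
ft_force: [-0.2, 0.0, -0.4]
grip_width: 0.0516
time: 26.82
position: [0.5082, -0.0152, 0.1538]
tool_rot: [0.173, 0.985, 0.002, -0.006]
ft_force: [-0.5, -0.4, -4.4]
grip_width: 0.0518
time: 27.2
position: [0.5077, -0.0151, 0.1898]
tool_rot: [0.173, 0.985, 0.002, -0.004]
ft_force: [0.4, 0.6, -3.4]
grip_width: 0.052
t 27.2 pos [ 0.5077 -0.0151  0.1898] jawdeg 70.1 q [-0.25  0.42  1.75  0.    0.98 -1.48] w 0.052
turn units [ 0.02 -0.11  0.  ] shift tool-now units [-3.18 -6.49  0.21] shift tool-final units [-3.17 -6.49  0.25]
```

```bash
python3 -m crank '0 -0.1 0 -0.15 -0.3 0 1;0 0 0 -0.3 -0.6 0 1;0 0 0 -0.35 -0.7 0 1;0 0 0 -0.35 -0.7 0 1;0 0 0 -0.35 -0.7 0 1';python3 -m crank '0 0 0 -0.35 -0.7 0 1;0 0 0 -0.35 -0.7 0 1;0 0 0 -0.3 -0.6 0 1;0 0 0 -0.25 -0.5 0 1;0 0 0 -0.15 -0.3 0 1'; python3 -c "
from h import *
plan(.5386,-.3024,.18)"
```

```text
time: 27.82
position: [0.5195, -0.1519, 0.1838]
tool_rot: [0.171, 0.985, 0.001, -0.005]
ft_force: [0.8, -0.1, -5.2]
grip_width: 0.0521
time: 28.45
position: [0.5305, -0.2846, 0.1757]
tool_rot: [0.173, 0.985, 0.003, -0.011]
ft_force: [0.2, 0.6, -3.7]
grip_width: 0.0518
t 28.45 pos [ 0.5305 -0.2846  0.1757] jawdeg 70.1 q [-0.68  0.56  1.52 -0.01  1.08 -1.9 ] w 0.0518
turn units [ 0.02 -0.25  0.  ] shift tool-now units [-0.34 -0.35 -0.12] shift tool-final units [-0.34 -0.35 -0.11]
```

```bash
python3 -m crank '0 -0.25 0 -0.15 -0.2 -0.2 1;0 0 0 -0.15 -0.15 -0.1 1;0 0 0 0 0 0 1;0 0 0 0 0 0 1;0 0 0 0 0 0 1'; python3 -c "
from h import *
plan(.5386,-.3024,.18)"
```

```text
time: 29.08
position: [0.5371, -0.301, 0.1881]
tool_rot: [0.172, 0.985, 0.002, -0.0]
ft_force: [0.4, 0.2, -5.2]
grip_width: 0.0519
t 29.07 pos [ 0.5371 -0.301   0.1881] jawdeg 70.1 q [-0.69  0.55  1.49  0.    1.1  -1.92] w 0.0519
turn units [ 0.04 -0.01  0.  ] shift tool-now units [-0.05 -0.02  0.2 ] shift tool-final units [-0.05 -0.02  0.2 ]
```

```bash
python3 -m crank '0 0 0 0 0 0 1;0 0 0 0 0 0 1;0 0 0 0 0 0 1;0 0 0 0 0 0 1;0 0 0 0 0 0 1'; python3 -c "
from h import *
p=shot('side','end_s.png');find(p,['tin_left_mid','hook','ring_dish','lidded_box','bowl']);p=shot('top','end_t.png');find(p,['tin_left_mid','hook','ring_dish','bowl'])
plan(.5386,-.3024,.18);print(robot.get_obs()['joint_velocities'].round(3))"
```

```text
time: 29.7
position: [0.537, -0.2999, 0.1878]
tool_rot: [0.172, 0.985, 0.002, -0.001]
ft_force: [-0.5, -0.1, -3.6]
grip_width: 0.0516
tin_left_mid 0.95 [0.463 0.257 0.039] [258. 164.]
tin_left_mid 0.61 [0.351 0.254 0.04 ] [225. 172.]
hook 0.67 [ 0.467 -0.279  0.014] [328. 280.]
ring_dish 0.68 [ 0.558 -0.214  0.019] [349. 249.]
lidded_box 0.93 [ 0.626 -0.303  0.04 ] [392. 258.]
bowl 0.54 [0.682 0.094 0.024] [338. 177.]
tin_left_mid 0.75 [0.353 0.265 0.054] [179. 260.]
tin_left_mid 0.64 [0.464 0.271 0.06 ] [178. 215.]
ring_dish 0.61 [ 0.549 -0.223  0.013] [374. 184.]
bowl 0.93 [0.695 0.077 0.017] [260. 129.]
t 30.25 pos [ 0.537  -0.2999  0.1879] jawdeg 70.2 q [-0.69  0.55  1.49  0.    1.1  -1.92] w 0.0518
turn units [ 0.05 -0.02  0.  ] shift tool-now units [-0.06 -0.04  0.2 ] shift tool-final units [-0.06 -0.04  0.2 ]
[ 0.    -0.001  0.001  0.002  0.001  0.001]
```

View pics/end_s.png

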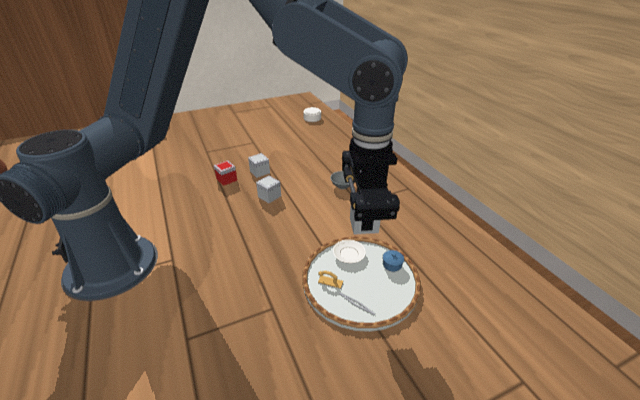

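View pics/end_t.png

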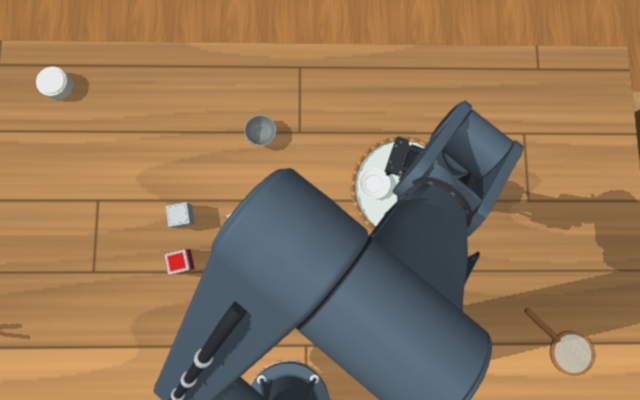

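The tin is held at about (365,222) in the side view, upright over the tray. The other two stand at (259,165) and (268,189), and the small things are where they were. Handing in.

```bash
python3 -c "
from h import *
print(robot.hand_in())"
```

```text
the job is handed in; nothing more can be done
None
```

I hefted the left, middle and right tins in that order, lifting each about 10 cm and setting it back. They read about 1.8 N, 1.6 N and 4.0 N. The right tin is the heaviest, by about 2.2 N, which fits the stated 0.18 kg (1.8 N) or more. I set it down, released it, gripped it again, and handed in at about 30 s with it held over the tray.

**Last checks:**
- **Held tin:** it is gripped at 35 N (opening 52 mm) and upright. It is about 3 mm from the measured tray middle, with its underside about 17 cm above the dresser top, and the arm is still.
- **Lighter tins:** the side picture shows both standing upright and clear of the gripper. The network found the left tin at its starting place. It missed the middle tin, so I checked that one by eye only.
- **Small things:** the network's positions for the hook, ring dish and lidded box were within about 4 mm of the start. The side view put the bowl about 14 mm off, but there it is partly hidden by the arm. The top view, with a clear view of the bowl, put it within about 1 mm.
- **Set-downs:** they were firmer than I meant, pressing about 10 to 28 N through the held tin, but within the 120 N wrist limit.

The hand-in gave no verdict.

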